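# Spread two racked plates with the wooden spatula

## Robot

A 6-joint arm with a two-finger parallel gripper is mounted at the origin on the work surface. World frame = base frame: x ahead of the robot, y to its left, z up, the work surface at z = 0. Lengths are in m, angles in rad, forces in N, time in s.
With the tool pointing down it reaches from about 0.35 to 0.975 m from the base axis. Payload 4.9 kg.
Tool frame: the origin (TCP) lies on the centre line of the jaws, within the pads' length; the fingertips stand 25 mm ahead of it and the grasp point (between the pads) lies 6 mm ahead of it; z points along the fingers, y is the line along which they close (so a half turn about z gives the same grasp; the last joint's range is limited). The gripper opens to 85 mm and grips with 20 to 120 N. Pads are 22 mm wide; open, the fingers measure 114 mm over their backs; the gripper's body (76 mm by 85 mm) begins 54 mm behind the grasp point. The pads swing forward as they close: fully open they stand 13 mm farther back than shut.
Start: joints at [0.99, 0.053, 1.613, -0, 1.476, -0.119], TCP at [0.278, 0.56, 0.256] pointing down, gripper open.
Joint ranges: [-3.01, 3.01], [-1.01, 2.22], [0.06, 2.58], [-1.02, 4.17], [0.09, 2.62], [-3.14, 3.14]. Speed limits (rad/s): [2.57, 2.57, 3.14, 3.14, 3.14, 3.14].

## Interface

Orientations are given as a unit quaternion [w, x, y, z].
In Python, from bench import env, grab_frame, calibration, finder gives the robot as it stands.
- The arm moves only by the tool step_arm, never from a script. Its arguments are lists of equal length, an entry for each row: "xyz": the shift along the world's x, y, z in units of 40 mm (1.0 is 40 mm), a list of three; "twist": the turn, a rotation vector about the world's x, y, z in rad, a list of three; "jaw": the closure, from -1 (fully open) to 1 (shut). A call has 1 to 8 rows; each row shifts and turns the commanded pose from where the row before left it; what a row does not reach is not made up. A row lasts 1/12 s, in which the tool goes at most 41.7 mm and 7.16 degrees, less where a joint would pass 70% of its speed; a pose out of reach is approached as far as the arm can. A call is refused whole if a number of a shift passes 1 or a number of a turn 0.125, either way. A call with a gripper value outside its range is refused whole. The fingers move at their own pace and stop on an object; "grip_force" is the grip in N (left out, the last holds). Time passes only in rows, so rows that do not move let the fingers close. It gives the time, the measured TCP pose, the force, the opening and the grip force at its end, in the units of the state.
- env.read_state(): the state, without advancing time (a new reading comes with each control period).
- grab_frame(name): name is "scene" or "top" or "wrist"; returns (picture, depth): 480x640x3 uint8, red, green, blue; 480x640 float32, m along the optical axis (not along the pixel's ray), 0 where there is no reading.
- calibration(name): a dict with "camera_matrix" (3x3 intrinsics, pixels), "world_to_cam" (4x4, takes a point from world to camera coordinates); the wrist camera has in their place "mount" (4x4, takes a point from camera to tool coordinates, whose origin is the TCP and whose axes are the flange's). Camera axes: x right, y down, z forward; pixel columns grow to the right and rows downward; lengths in m; the calibration is good to about 2 mm. A picture is of the moment at which its call begins: read the wrist's pose just before it. calibration takes no time and is no camera call.
- env.sign_off(): hands the job in; it is judged then, once.
Trained networks look in the newest picture that a camera, given by its name, has taken for a name from the list of things; names that differ only in an ending like _2 or _b are one class to them, and where a whole thing is asked for, a point or a joint stands for the part that bears it (a point fixed in the world has none). Each returns a list of dicts, best first, with "score" (0 to 1); they miss things now and then, are a little off and sometimes report something else, mostly with a low value. They report only what shows in the picture. A call takes as long as a camera call. They do not tell look-alikes from the thing itself.
- finder.regions_of(label, camera): "region" (480x640 bool, what is visible of it) and "box" ([left, top, width, height] in pixels, round what is visible of it).
The state is a dict: "time_s": time; "qpos": joint angles; "dq": joint speeds; "tau": joint torques, N m; "position": TCP position; "tcp_rot": TCP orientation; "contact_force": force on the tool from outside, world axes, zero at the start; "wrist_torque": the same for the moment, N m; "width": opening from 0.0 (shut) to 1.0 (fully open); "grip_force": force on a finger pad.
Only numpy, scipy, OpenCV 4.12 (cv2) and the standard library are available. Lean on these libraries where they do the work, as an engineer would, in place of code of your own. Each camera call takes 0.05 s, during which the arm holds its last target. There are 200 camera calls.

## Task

The two plates stand back to back in the rack, too close together for their wet backs to dry. Draw the wooden spatula out of the tool block, slide its blade straight down between the two plates, midway across them, until it drags snugly on both, and without forcing it stop there. Finish while still holding the spatula by its handle at that depth, so that the blade keeps the plates spread; don't touch the plates with the fingers, and leave everything else where it stands.

Things in the scene. Friction and masses are not known exactly. Their poses are not given: they have to be found in the camera images.
- rack: Fixed low wooden plate rack, 180 (x) x 114 (y) x 38 mm high: two rails along its x with V notches at x = -63, -21, 21, 63 mm. Origin: centre of its underside, on the slab; z up. The plates stand on edge in the middle notches, square to the rack's x, centred on y = 0. Yaw within 0.35 rad of facing the robot; rack and block may trade sides.
- mouth (a point): Fixed point of the rack, 173 mm above its origin, axes as the rack's: midway between the plates' top edges, level with them. Here the blade goes in, straight down. The rims form a funnel, 45 mm wide at the top, 24 mm deep; below its foot the flat backs (discs 116 mm across) leave a gap of 3.2 to 6 mm, different each time, its middle within 0.8 mm of this point's x = 0.
- plate_near: White melamine side plate, 165 mm across, 21 mm deep, on edge in the notch at rack x = -21 mm, its back (underside) to the other plate. Origin: its bottom edge, 22 mm above the slab; axes as the rack's. It stays in its notch and rocks there on springy rubber: pushed at the funnel's foot (149 mm above the slab) it gives about 0.2 mm per newton, up to 7 mm, and springs back.
- plate_far: The other plate, alike and mirrored, in the notch at rack x = 21 mm. The middle of the gap lies midway between the two plates' origins. A blade snug between both drags upward on the tool with some 3 to 8 N as it is slid down; a side push of the tool along the rack's x means that one plate bears more than the other.
- block: Fixed dark wooden tool block, 110 (x) x 90 (y) x 85 mm high, origin at the centre of its underside. Two slots along its y, 11 x 65 mm and 75 mm deep, open at the top at x = -27 mm (holds the spatula) and x = 27 mm (empty). Yaw differs by up to 0.5 rad.
- spatula: Short pale wooden spatula, 180 mm long, 55 g, blade down and upright in the block's slot. Origin: middle of the blade's lower edge; z up along the handle, y across the blade, x through the thickness. Blade 60 mm wide, a slim wedge, 2.0 mm thick at its lower edge growing evenly to 9.6 mm at 85 mm; neck to 105 mm; straight handle, 14 (x) x 26 (y) mm, from there to the top.
- spatula_tip (a point): The spatula's origin: middle of the blade's lower edge.
- spatula_grip (a point): Point on the handle's axis 140 mm above the blade's edge, 40 mm below its top: a good place to grip, across the 14 mm thickness.
- dispenser: Bystander: empty red plastic sauce dispenser, 60 mm across, 185 mm high, origin under its centre.
- tray: Bystander: aluminium tray lying upside down, 226 x 166 x 38 mm, origin under its centre.
- basket: Bystander: small perforated steel grill basket, 190 x 150 x 61 mm, 242 mm over its handles, origin under its centre.
- mug: Bystander: steel mug, 80 mm across, 85 mm high, origin under its centre.
- tongs: Bystander: steel tongs lying flat, 240 x 60 x 24 mm, origin under the middle.
There are look-alikes about, which are no part of the job. Of the things shaped like the spatula, the wooden one is meant.

How it is judged:
On the way, in this order (a step that is already met when the one before it is completed fails the run):
1. the spatula is held in the fingers and its blade is clear of the block (contact force between the fingers and spatula above 1 N and height (world z) of spatula_tip above 0.09 m and contact force between spatula and block below 0.1 N), for 0.1 s.
2. the held blade's edge is in the funnel between the plates (contact force between the fingers and spatula above 1 N and z of spatula_tip in the frame of mouth between -0.12 and -0.005 m and x of spatula_tip in the frame of mouth between -0.018 and 0.018 m and y of spatula_tip in the frame of mouth between -0.03 and 0.03 m), for 0.1 s.
At the end, for the whole second after the job is handed in: Fingers hold the spatula (3 N or more), upright within 0.15 rad, at rest, its lower edge 12 mm or more below the funnel's foot, within 25 mm of midway across, pressing on each plate with 1 to 9 N; it does not touch the rack, and fingers and arm touch neither plate (contact force between spatula and plate_near between 1 and 9 N and contact force between spatula and plate_far between 1 and 9 N and z of spatula_tip in the frame of mouth between -0.12 and -0.036 m and y of spatula_tip in the frame of mouth between -0.025 and 0.025 m and x of spatula_tip in the frame of mouth between -0.01 and 0.01 m and angle between spatula's own z axis and vertical below 0.15 rad and linear speed of spatula below 0.02 m/s and contact force between the fingers and spatula above 3 N and contact force between spatula and rack below 0.1 N and contact force between each of the arm, the fingers and plate_near below 0.1 N and contact force between each of the arm, the fingers and plate_far below 0.1 N); the arm keeps its last pose, push and grip.
It fails at once if the blade is forced: it presses on a plate with more than 25 N (contact force between spatula and plate_near above 25 N or contact force between spatula and plate_far above 25 N).
It fails at once if the fingers press on a plate (contact force between the fingers and plate_near above 1 N or contact force between the fingers and plate_far above 1 N).
It fails at once if a bystander is moved by more than 30 mm (distance of any of dispenser, tray, basket, mug, tongs from where it was at the start of the episode above 0.03 m).
It also fails if it takes over 46 s, if anything falls off the work surface, if the arm or the gripper's body presses on something with over 40 N, if the wrist force passes 120 N, or if a joint passes its speed limit or range.

## Working session

There is one attempt and no reset: what is moved stays moved. The work goes in short steps, Python scripts to look and compute and a tool call to move; the robot and the scene stay as the last step left them, time stands still between calls to the robot, and variables do not carry over. Pictures are saved under pics/ and viewed, at most 10 in all, crops included, and the job is handed in when it is done.

Besides the shell and the picture viewer there is one more tool, called as name(argument=value, ...) on one line, values as JSON. step_arm: Moves the arm, as the interface text tells. Its arguments: {"type":"object","properties":{"xyz":{"type":"array","items":{"type":"array","items":{"type":"number"}}},"twist":{"type":"array","items":{"type":"array","items":{"type":"number"}}},"jaw":{"type":"array","items":{"type":"number"}},"grip_force":{"type":"number"}},"required":["xyz","twist","jaw"]}

```bash
mkdir -p pics
cat > h.py <<'E'
import numpy as np, cv2
from bench import env, grab_frame, calibration, finder
from scipy.spatial.transform import Rotation as R
def cloud(name,d):
    c=calibration(name);K=np.array(c["camera_matrix"])
    v,u=np.mgrid[:480,:640]
    p=np.stack([(u-K[0,2])/K[0,0]*d,(v-K[1,2])/K[1,1]*d,d],-1)
    if name=="wrist":
        s=env.read_state();q=s["tcp_rot"];M=np.array(c["mount"])
        p=p@M[:3,:3].T+M[:3,3]
        return p@R.from_quat([q[1],q[2],q[3],q[0]]).as_matrix().T+np.array(s["position"])
    T=np.array(c["world_to_cam"]);return (p-T[:3,3])@T[:3,:3]
E
python3 - <<'E'
from h import *
s=env.read_state();print(s)
for n in ["scene","top"]:
    im,d=grab_frame(n);cv2.imwrite(f"pics/{n}0.png",im[:,:,::-1]);P=cloud(n,d);np.savez(f"{n}0.npz",im=im,d=d,P=P)
    for l in ["spatula","block","rack","plate_near","plate_far"]:
        for r in finder.regions_of(l,n)[:4]:
            m=r["region"]&(d>0);q=P[m]
            print(n,l,round(r["score"],2),r["box"],m.sum(),np.median(q,0).round(3) if m.sum() else '',q.min(0).round(3) if m.sum() else '',q.max(0).round(3) if m.sum() else '',im[r["region"]].mean(0).round())
E
```

```text
{'time_s': 0.0, 'qpos': array([ 9.90010702e-01,  5.33381315e-02,  1.61430687e+00, -1.46109597e-05,
        1.47602407e+00, -1.18967601e-01]), 'dq': array([-8.78725806e-04, -2.28562647e-04,  1.41723491e-03, -4.22256285e-04,
        4.24046745e-05,  3.05767332e-04]), 'tau': array([ 7.98690598e-04, -3.93691099e+01, -3.70173061e+01, -5.14209637e-05,
        6.86397718e-03,  2.39679474e-05]), 'position': array([0.27814737, 0.55904325, 0.25506691]), 'tcp_rot': array([-3.49047197e-04,  2.28861700e-01,  9.73458394e-01, -9.77800034e-04]), 'contact_force': array([-0.13594897, -0.26752746,  0.48401   ]), 'wrist_torque': array([-0.01318731, -0.00448721, -0.01155676]), 'grip_force': 0.0, 'width': 0.9986410495190678}
scene spatula 0.81 [268.5, 258.1, 22.0, 34.4] 412 [ 0.589 -0.169  0.126] [ 0.432 -0.193  0.003] [ 0.602 -0.016  0.192] [118.  89.  62.]
scene spatula 0.76 [242.9, 297.9, 19.0, 57.3] 621 [ 0.636 -0.31   0.085] [ 0.508 -0.317 -0.004] [ 0.661 -0.193  0.184] [118.  32.  30.]
scene spatula 0.75 [233.1, 244.2, 16.6, 58.5] 473 [ 0.474 -0.189  0.085] [ 0.293 -0.212 -0.006] [ 0.489 -0.038  0.1
[... 1156 characters left out ...]
372 -0.585 -0.009] [ 0.611 -0.4    0.051] [173. 181. 182.]
top spatula 0.43 [366.7, 220.4, 16.6, 16.9] 131 [ 0.58  -0.161  0.138] [ 0.568 -0.186  0.077] [ 0.604 -0.14   0.197] [96. 76. 55.]
top block 0.91 [355.7, 203.1, 40.6, 44.8] 941 [ 0.606 -0.176  0.083] [ 0.538 -0.236 -0.003] [ 0.671 -0.113  0.194] [78. 56. 43.]
top rack 0.91 [250.7, 196.3, 36.3, 53.9] 357 [0.573 0.174 0.024] [ 0.523  0.109 -0.007] [0.704 0.222 0.047] [118.  82.  58.]
top plate_near 0.6 [241.0, 218.6, 51.9, 14.2] 678 [0.6   0.168 0.062] [ 0.589  0.084 -0.009] [0.633 0.263 0.176] [97. 97. 93.]
top plate_far 0.85 [237.3, 207.0, 56.4, 11.9] 502 [0.625 0.159 0.146] [ 0.615  0.085 -0.004] [0.675 0.243 0.176] [114. 114. 109.]
```

View pics/scene0.png

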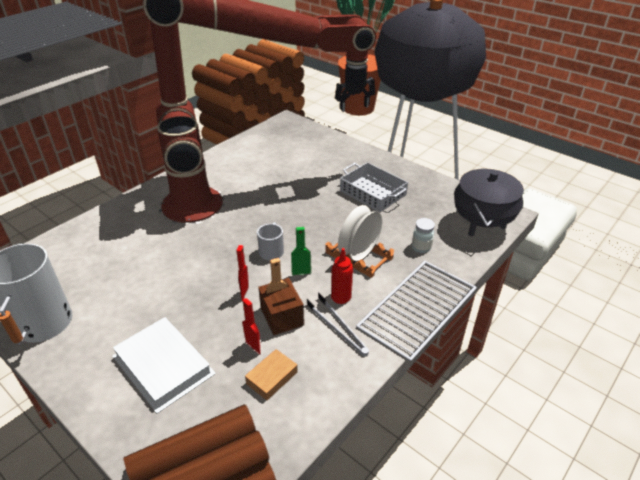

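Run:
```python
from h import *
z=np.load("top0.npz");c=cv2.resize(z["im"][190:290,220:440],None,fx=3.6,fy=3.6,interpolation=cv2.INTER_CUBIC);cv2.imwrite("pics/topcrop.png",c[:,:,::-1])
P=z["P"]; 
def box(m,n):
    q=P[m][:,:2].astype(np.float32);r=cv2.minAreaRect(q*1000);print(n,m.sum(),r, q.mean(0))
X,Y,Z=P[...,0],P[...,1],P[...,2]
box((Z>.078)&(Z<.092)&(abs(X-.605)<.09)&(abs(Y+.176)<.08),"blocktop")
box((Z>.15)&(abs(X-.605)<.08)&(abs(Y+.17)<.08),"handle")
box((Z>.12)&(Z<.18)&(abs(X-.6)<.1)&(abs(Y-.165)<.12),"plates")
box((Z>.025)&(Z<.045)&(abs(X-.61)<.14)&(abs(Y-.165)<.09),"rack")
K=calibration("top");print(K)
```

```text
blocktop 753 ((606.8463745117188, -176.64297485351562), (89.34082794189453, 112.2756576538086), 64.4977798461914) [ 0.6070379 -0.1770593]
handle 63 ((581.5380859375, -163.75633239746094), (24.876569747924805, 13.572607040405273), 59.728424072265625) [ 0.5802063  -0.16333026]
plates 666 ((613.5894775390625, 165.2960205078125), (47.6422119140625, 151.24070739746094), 1.0142606496810913) [0.61647004 0.16312237]
rack 350 ((613.4371337890625, 168.14276123046875), (179.74168395996094, 130.1182861328125), 1.0226362943649292) [0.59788966 0.1669858 ]
{'camera_matrix': array([[520.0399208 ,   0.        , 323.84628213],
       [  0.        , 520.0399208 , 239.19007776],
       [  0.        ,   0.        ,   1.        ]]), 'world_to_cam': array([[ 0.00683227, -0.9998851 ,  0.01353154, -0.01892573],
       [-0.98632507, -0.00896672, -0.16456748,  0.56396894],
       [ 0.16466991, -0.01222213, -0.98627301,  1.59812954],
       [ 0.        ,  0.        ,  0.        ,  1.        ]])}
```

View pics/topcrop.png

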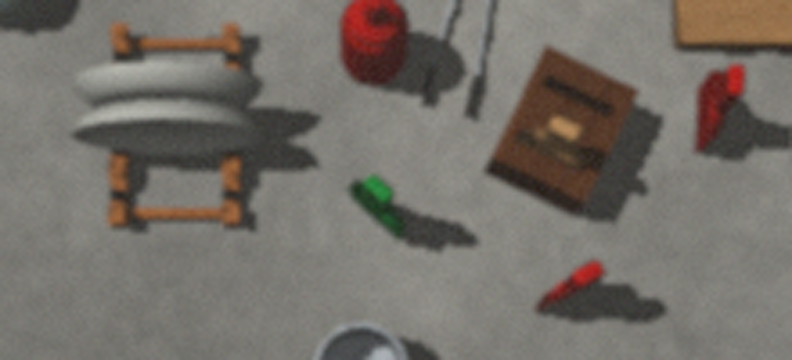

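The scene view has four spatula-shaped candidates:
- Pale wooden one in the dark block at (277,272).
- Red one at (243,272).
- Red one at (251,328).
- Green one at (301,252).

By the description it is the wooden one. The top crop shows its pale handle at crop (565,127), in the block's left, nearer slot. The plates are at crop (165,105).

Next I move above the block and check close up with the wrist camera.

step_arm(xyz=[[0.315,-0.754,0.06],[0.315,-0.754,0.06],[0.315,-0.754,0.06],[0.315,-0.754,0.06],[0.315,-0.754,0.06],[0.315,-0.754,0.06],[0.315,-0.754,0.06],[0.315,-0.754,0.06]], twist=[[0,0,-0.0647],[0,0,-0.0647],[0,0,-0.0647],[0,0,-0.0647],[0,0,-0.0647],[0,0,-0.0647],[0,0,-0.0647],[0,0,-0.0647]], jaw=[-1,-1,-1,-1,-1,-1,-1,-1])

```text
time_s: 1.27
position: [0.3795, 0.3168, 0.2758]
tcp_rot: [0.0, 0.472, 0.882, 0.0]
contact_force: [0.9, 0.6, 0.1]
width: 1.003
grip_force: 0.0
```

step_arm(xyz=[[0.315,-0.754,0.06],[0.315,-0.754,0.06],[0.315,-0.754,0.06],[0.315,-0.754,0.06],[0.315,-0.754,0.06],[0.315,-0.754,0.06],[0.315,-0.754,0.06],[0.315,-0.754,0.06]], twist=[[0,0,-0.0647],[0,0,-0.0647],[0,0,-0.0647],[0,0,-0.0647],[0,0,-0.0647],[0,0,-0.0647],[0,0,-0.0647],[0,0,-0.0647]], jaw=[-1,-1,-1,-1,-1,-1,-1,-1])

```text
time_s: 1.93
position: [0.4804, 0.0753, 0.2951]
tcp_rot: [0.0, 0.682, 0.732, 0.0]
contact_force: [-0.1, 1.0, 0.2]
width: 0.998
grip_force: 0.0
```

step_arm(xyz=[[0.315,-0.754,0.06],[0.315,-0.754,0.06],[0.315,-0.754,0.06],[0.315,-0.754,0.06],[0.315,-0.754,0.06],[0.315,-0.754,0.06],[0.315,-0.754,0.06],[0.315,-0.754,0.06]], twist=[[0,0,-0.0647],[0,0,-0.0647],[0,0,-0.0647],[0,0,-0.0647],[0,0,-0.0647],[0,0,-0.0647],[0,0,-0.0647],[0,0,-0.0647]], jaw=[-1,-1,-1,-1,-1,-1,-1,-1])

```text
time_s: 2.6
position: [0.5813, -0.166, 0.3141]
tcp_rot: [0.0, 0.846, 0.533, 0.0]
contact_force: [1.1, 0.6, -0.6]
width: 1.0
grip_force: 0.0
```

step_arm(xyz=[[0,0,0],[0,0,0],[0,0,0]], twist=[[0,0,0],[0,0,0],[0,0,0]], jaw=[-1,-1,-1])

```text
time_s: 2.85
position: [0.5807, -0.164, 0.3137]
tcp_rot: [-0.0, 0.845, 0.534, -0.0]
contact_force: [-0.5, -0.3, -0.4]
width: 1.0
grip_force: 0.0
```

```bash
cat > w.py <<'E'
from h import *
import sys
im,d=grab_frame("wrist");cv2.imwrite(f"pics/{sys.argv[1]}.png",im[:,:,::-1]);P=cloud("wrist",d);np.savez(sys.argv[1]+".npz",im=im,d=d,P=P)
s=env.read_state();print(s["time_s"],s["position"],s["tcp_rot"],s["contact_force"],s["qpos"])
def box(m,n):
    if m.sum()<5: return print(n,"none")
    q=P[m][:,:2].astype(np.float32);r=cv2.minAreaRect(q*1000);print(n,m.sum(),np.round(r[0],1),np.round(r[1],1),round(r[2],2),P[m].mean(0).round(4))
X,Y,Z=P[...,0],P[...,1],P[...,2]
E
cat > a.py <<'E'
from w import *
box((Z>.078)&(Z<.092)&(abs(X-.605)<.09)&(abs(Y+.176)<.08),"blocktop")
for a,b in[(.11,.13),(.13,.15),(.15,.17),(.17,.185),(.185,.2)]: box((Z>a)&(Z<b)&(abs(X-.585)<.05)&(abs(Y+.165)<.05),a)
E
python3 a.py w1
```

```text
2.9 [ 0.58059492 -0.16349142  0.31380951] [-2.81281592e-04  8.45087272e-01  5.34628304e-01 -3.38244768e-06] [-0.06957445  0.90057608  0.7170975 ] [-3.97947768e-01 -2.61745687e-02  1.59737176e+00  3.16162108e-04
  1.57086083e+00  4.47127458e-02]
blocktop 10627 [ 607.3 -174.9] [ 90.4 110.2] 64.14 [ 0.6107 -0.1723  0.0851]
0.11 189 [ 589.2 -150.4] [ 9.1 13.7] 61.94 [ 0.5891 -0.1505  0.1164]
0.13 98 [ 587.9 -152.9] [ 4.1 13.8] 64.15 [ 0.5884 -0.1519  0.1406]
0.15 122 [ 588. -153.] [ 4.3 13.8] 62.73 [ 0.5882 -0.1519  0.1601]
0.17 116 [ 585.  -158.9] [17.1 14. ] 64.56 [ 0.5882 -0.1523  0.1779]
0.185 859 [ 583.1 -162.9] [26.1 13.9] 64.41 [ 0.5834 -0.1619  0.1893]
```

View pics/w1.png

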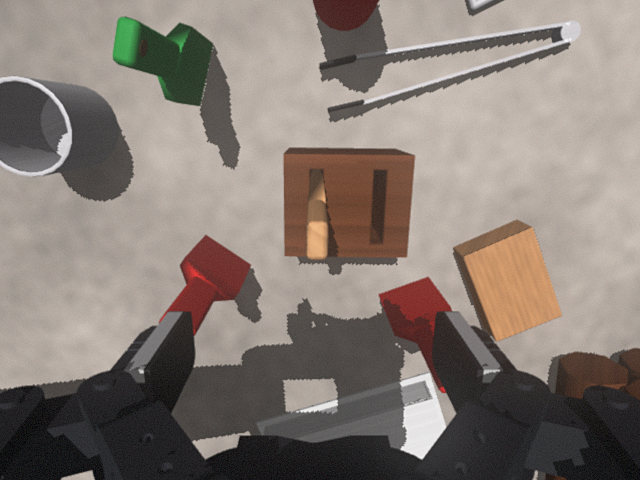

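The wrist view shows the pale wooden handle at (317,225), in the block's left slot. The block top is clear and the red and green look-alikes stand well apart, so I descend and grip.

step_arm(xyz=[[0.06,0.015,-0.49],[0,0,-0.5],[0,0,-0.5],[0,0,-0.5],[0,0,-0.5],[0,0,-0.5],[0,0,-0.5],[0,0,-0.46]], twist=[[0,0,-0.005],[0,0,0],[0,0,0],[0,0,0],[0,0,0],[0,0,0],[0,0,0],[0,0,0]], jaw=[-1,-1,-1,-1,-1,-1,-1,-1], grip_force=60)

```text
time_s: 3.57
position: [0.5828, -0.162, 0.155]
tcp_rot: [-0.0, 0.846, 0.533, 0.0]
contact_force: [-0.4, 0.3, -0.7]
width: 0.997
grip_force: 0.0
```

step_arm(xyz=[[0,0,0],[0,0,0],[0,0,0],[0,0,0],[0,0,0],[0,0,0],[0,0,0],[0,0,0]], twist=[[0,0,0],[0,0,0],[0,0,0],[0,0,0],[0,0,0],[0,0,0],[0,0,0],[0,0,0]], jaw=[-1,0.3,1,1,1,1,1,1])

```text
time_s: 4.23
position: [0.5837, -0.1639, 0.157]
tcp_rot: [0.001, 0.847, 0.532, 0.0]
contact_force: [-0.1, -0.0, 2.7]
width: 0.16
grip_force: 58.7
```

step_arm(xyz=[[0,0,0],[0,0,0],[0,0,0],[0,0,0]], twist=[[0,0,0],[0,0,0],[0,0,0],[0,0,0]], jaw=[1,1,1,1])

```text
time_s: 4.57
position: [0.5838, -0.1639, 0.157]
tcp_rot: [0.001, 0.847, 0.532, 0.0]
contact_force: [0.0, 1.5, 5.1]
width: 0.155
grip_force: 59.1
```

step_arm(xyz=[[0,0,0.25],[0,0,0.5],[0,0,0.75],[0,0,0.75],[0,0,0.75],[0,0,0.75],[0,0,0.75],[0,0,0.75]], twist=[[0,0,0],[0,0,0],[0,0,0],[0,0,0],[0,0,0],[0,0,0],[0,0,0],[0,0,0]], jaw=[1,1,1,1,1,1,1,1])

```text
time_s: 5.23
position: [0.5828, -0.1636, 0.367]
tcp_rot: [-0.0, 0.847, 0.532, -0.0]
contact_force: [0.0, 0.4, -0.3]
width: 0.153
grip_force: 59.0
```

step_arm(xyz=[[0,0,0],[0,0,0]], twist=[[0,0,0],[0,0,0]], jaw=[1,1])

```text
time_s: 5.4
position: [0.5838, -0.164, 0.3686]
tcp_rot: [0.002, 0.847, 0.532, 0.001]
contact_force: [0.8, -0.3, -1.1]
width: 0.157
grip_force: 59.2
```

step_arm(xyz=[[0.092,0.716,0],[0.092,0.716,0],[0.092,0.716,0],[0.092,0.716,0],[0.092,0.716,0],[0.092,0.716,0],[0.092,0.716,0],[0.092,0.716,0]], twist=[[0,0,0.058],[0,0,0.058],[0,0,0.058],[0,0,0.058],[0,0,0.058],[0,0,0.058],[0,0,0.058],[0,0,0.058]], jaw=[1,1,1,1,1,1,1,1])

```text
time_s: 6.07
position: [0.6119, 0.0668, 0.3628]
tcp_rot: [-0.002, 0.701, 0.713, -0.002]
contact_force: [1.3, 0.7, -0.6]
width: 0.159
grip_force: 59.1
```

step_arm(xyz=[[0,0,0],[0,0,0],[0,0,0],[0,0,0]], twist=[[0,0,0],[0,0,0],[0,0,0],[0,0,0]], jaw=[1,1,1,1])

```text
time_s: 6.4
position: [0.6124, 0.0645, 0.3647]
tcp_rot: [-0.001, 0.702, 0.712, -0.001]
contact_force: [0.5, -0.3, -0.4]
width: 0.154
grip_force: 59.1
```

```bash
cat > b.py <<'E'
from w import *
near=(abs(X-.613)<.13)&(abs(Y-.167)<.11)
box(near&(Z>.03)&(Z<.05),"rack")
for a,b in[(.165,.18),(.155,.165),(.14,.155),(.12,.14)]: box(near&(Z>a)&(Z<b),a)
m=near&(Z>.1)&(Z<.185)
# rims: highest Z in y slices -> x position per plate
for y in np.arange(.09,.25,.012):
    k=m&(abs(Y-y)<.004)
    o=[]
    for lo,hi in((.585,.6135),(.6135,.645)):
        q=P[k&(X>lo)&(X<hi)]
        if len(q)>5: o.append((round(q[:,2].max(),4),q[q[:,2]>q[:,2].max()-.003][:,0].mean().round(4), len(q)))
    print(round(y,3),o)
p=s["position"]
for h in(.31,.28,.26,.24,.225,.215): box((abs(Z-h)<.006)&(abs(X-p[0])<.06)&(abs(Y-p[1])<.06),("spat",h))
E
python3 b.py w2
```

```text
6.45 [0.61248605 0.06433727 0.36503918] [-4.09439461e-04  7.02324566e-01  7.11856550e-01 -5.37232079e-04] [-0.62914077  0.0575423  -0.9955866 ] [-1.60292169e-02 -9.41877483e-03  1.49727225e+00 -2.11912225e-04
  1.65507351e+00 -2.95272802e-02]
rack 2451 [614.8 167.5] [180.  113.7] 0.79 [0.614  0.172  0.0369]
0.165 2657 [614.7 167.3] [47.2 72.2] 0.56 [0.6148 0.1676 0.1686]
0.155 3449 [614.6 167.1] [ 47.3 102.5] 0.73 [0.6148 0.1684 0.1602]
0.14 2579 [614.7 162.6] [ 47.2 121.5] 0.83 [0.6148 0.1633 0.1489]
0.12 970 [614.6 160.2] [ 47.1 136.5] 1.05 [0.6154 0.1404 0.1322]
0.09 [(np.float64(0.1259), np.float64(0.5939), 44), (np.float64(0.1264), np.float64(0.6378), 41)]
0.102 [(np.float64(0.1449), np.float64(0.5945), 171), (np.float64(0.1452), np.float64(0.6372), 177)]
0.114 [(np.float64(0.1563), np.float64(0.594), 245), (np.float64(0.1569), np.float64(0.6371), 254)]
0.126 [(np.float64(0.1645), np.float64(0.5933), 280), (np.float64(0.1644), np.float64(0.6365), 295)]
0.138 [(np.float64(0.169), np.float64(0.5939), 310), (np.float64(0.1686), np.float64(0.6362), 324)]
0.15 [(np.float64(0.1723), n
[... 370 characters left out ...]
61)]
0.198 [(np.float64(0.1683), np.float64(0.5929), 336), (np.float64(0.1686), np.float64(0.6353), 345)]
0.21 [(np.float64(0.1634), np.float64(0.5925), 310), (np.float64(0.1627), np.float64(0.6349), 330)]
0.222 [(np.float64(0.1554), np.float64(0.5924), 154), (np.float64(0.1549), np.float64(0.6344), 181)]
0.234 []
0.246 []
('spat', 0.31) 717 [612.4  87.7] [11.9 12. ] 85.62 [0.612  0.0875 0.3105]
('spat', 0.28) 77 [612.   93.7] [7.5 0.6] 0.92 [0.612  0.0937 0.2805]
('spat', 0.26) 42 [611.9  93.9] [6.  0.5] 0.06 [0.6119 0.0939 0.2604]
('spat', 0.24) 25 [611.6  94.1] [3.6 0.4] 1.8 [0.6118 0.0942 0.2401]
('spat', 0.225) 13 [611.6  94.2] [0.4 2.5] 89.65 [0.6116 0.0943 0.2256]
('spat', 0.215) none
```

View pics/w2.png

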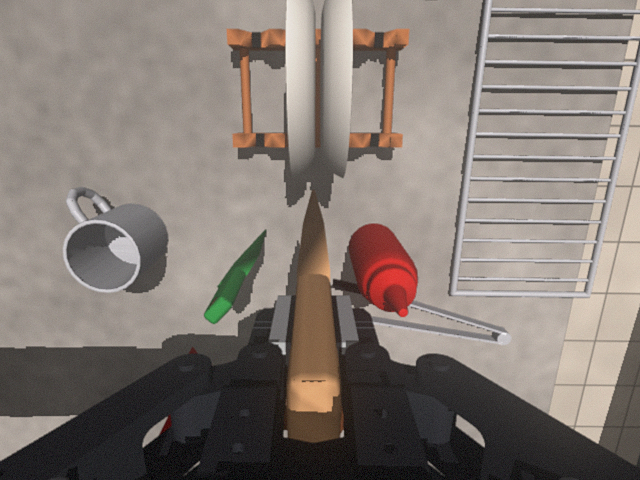

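The held spatula's blade edge is at (315,195). The plates' gap is at (318,90), the dispenser at (382,265) and the green look-alike at (240,275). The blade's path is clear, so I move over the mouth.

step_arm(xyz=[[0.075,0.43,0],[0,0.43,0],[0,0.43,0],[0,0.43,0],[0,0.43,0],[0,0.43,0],[0,0,0],[0,0,0]], twist=[[0,0,0.002],[0,0,0],[0,0,0],[0,0,0],[0,0,0],[0,0,0],[0,0,0],[0,0,0]], jaw=[1,1,1,1,1,1,1,1])

```text
time_s: 7.12
position: [0.6157, 0.1681, 0.3657]
tcp_rot: [0.0, 0.701, 0.713, -0.0]
contact_force: [0.2, 0.2, -0.6]
width: 0.155
grip_force: 59.0
```

step_arm(xyz=[[0,0,-0.25],[0,0,-0.25],[0,0,-0.25],[0,0,-0.25],[0,0,-0.25],[0,0,0],[0,0,0],[0,0,0]], twist=[[0,0,0],[0,0,0],[0,0,0],[0,0,0],[0,0,0],[0,0,0],[0,0,0],[0,0,0]], jaw=[1,1,1,1,1,1,1,1])

```text
time_s: 7.78
position: [0.6158, 0.1686, 0.3161]
tcp_rot: [0.0, 0.701, 0.713, 0.0]
contact_force: [-1.4, 0.9, -1.0]
width: 0.156
grip_force: 59.0
```

```bash
cat > f.py <<'E'
from h import *
import sys
F=[]
for i in range(int(sys.argv[1])):
    im,d=grab_frame("wrist");s=env.read_state();F.append(np.r_[s["contact_force"],s["wrist_torque"]])
F=np.array(F);print(s["time_s"],"F",F.mean(0).round(2),"sd",F.std(0).round(2),s["position"].round(4),s["tcp_rot"].round(4))
P=cloud("wrist",d);X,Y,Z=P[...,0],P[...,1],P[...,2];p=s["position"]
for a in np.arange(p[2]-.15,p[2]-.04,.01):
    k=(abs(Z-a)<.005)&(abs(X-p[0])<.006)&(abs(Y-p[1]-.03)<.006)
    if k.sum()>4: print("spat",a.round(3),k.sum(),P[k].mean(0).round(4),np.ptp(X[k]).round(4))
k0=(Z>.15)&(Z<.18)
for y in(.13,.15,.17,.19,.2,.21):
    o=[]
    for lo,hi in((.585,.6145),(.6145,.645)):
        q=P[k0&(abs(Y-y)<.005)&(X>lo)&(X<hi)]
        if len(q)>5: o.append(q[q[:,2]>q[:,2].max()-.003][:,0].mean().round(4))
    print(y,o)
E
python3 f.py 12
```

```text
8.3833 F [ 0.14  0.28 -0.46  0.02  0.01 -0.  ] sd [0.25 0.53 0.52 0.03 0.03 0.03] [0.6157 0.1686 0.3159] [-0.      0.701   0.7132 -0.    ]
spat 0.176 12 [0.615  0.1986 0.1764] 0.0025
spat 0.186 17 [0.6151 0.1986 0.1865] 0.0031
spat 0.196 23 [0.615  0.1984 0.1959] 0.0041
spat 0.206 36 [0.6151 0.1983 0.206 ] 0.0051
spat 0.216 44 [0.615  0.1982 0.2163] 0.006
spat 0.226 57 [0.615  0.1981 0.2262] 0.0072
spat 0.236 75 [0.6152 0.1979 0.2361] 0.0083
spat 0.246 99 [0.615  0.1978 0.2463] 0.0089
spat 0.256 358 [0.6152 0.1953 0.2568] 0.0107
spat 0.266 9 [0.6157 0.1929 0.2614] 0.0083
0.13 [np.float64(0.594), np.float64(0.6363)]
0.15 [np.float64(0.5935), np.float64(0.636)]
0.17 [np.float64(0.5934), np.float64(0.6358)]
0.19 [np.float64(0.5927), np.float64(0.6355)]
0.2 [np.float64(0.614), np.float64(0.6155)]
0.21 [np.float64(0.5929), np.float64(0.6355)]
```

step_arm(xyz=[[-0.02,0,-0.15],[0,0,-0.15],[0,0,-0.15],[0,0,0],[0,0,0]], twist=[[0,0,0],[0,0,0],[0,0,0],[0,0,0],[0,0,0]], jaw=[1,1,1,1,1])

```text
time_s: 8.8
position: [0.6145, 0.1685, 0.2966]
tcp_rot: [-0.001, 0.701, 0.713, -0.001]
contact_force: [0.4, -0.1, -1.0]
width: 0.156
grip_force: 59.0
```

step_arm(xyz=[[0,0,-0.075],[0,0,-0.075],[0,0,-0.05],[0,0,0],[0,0,0]], twist=[[0,0,0],[0,0,0],[0,0,0],[0,0,0],[0,0,0]], jaw=[1,1,1,1,1])

```text
time_s: 9.22
position: [0.6149, 0.1686, 0.2897]
tcp_rot: [-0.0, 0.701, 0.713, -0.0]
contact_force: [0.5, -0.0, -1.1]
width: 0.152
grip_force: 59.0
```

```bash
python3 f.py 8
```

```text
9.6167 F [-0.11  0.12 -0.61 -0.01  0.01 -0.01] sd [0.55 0.57 0.49 0.04 0.01 0.03] [0.615  0.1686 0.29  ] [1.000e-04 7.010e-01 7.132e-01 1.000e-04]
spat 0.14 77 [0.6143 0.2    0.1416] 0.0085
spat 0.15 153 [0.6163 0.1979 0.149 ] 0.0116
spat 0.16 16 [0.6145 0.1986 0.1601] 0.0031
spat 0.17 25 [0.6143 0.1984 0.1698] 0.0041
spat 0.18 36 [0.6144 0.1983 0.1804] 0.0051
spat 0.19 42 [0.6143 0.1982 0.1905] 0.006
spat 0.2 59 [0.6143 0.198  0.2004] 0.0072
spat 0.21 74 [0.6145 0.1979 0.2104] 0.0079
spat 0.22 97 [0.6144 0.1977 0.2202] 0.0089
spat 0.23 362 [0.6144 0.1953 0.2309] 0.0107
0.13 [np.float64(0.5938), np.float64(0.6352)]
0.15 [np.float64(0.5931), np.float64(0.6357)]
0.17 [np.float64(0.5932), np.float64(0.6359)]
0.19 [np.float64(0.5929), np.float64(0.636)]
0.2 [np.float64(0.6129), np.float64(0.6156)]
0.21 [np.float64(0.5925), np.float64(0.6352)]
```

step_arm(xyz=[[0,0,-0.1],[0,0,-0.1],[0,0,0],[0,0,0]], twist=[[0,0,0],[0,0,0],[0,0,0],[0,0,0]], jaw=[1,1,1,1])

```text
time_s: 9.95
position: [0.6146, 0.1685, 0.281]
tcp_rot: [-0.0, 0.701, 0.713, -0.001]
contact_force: [-0.8, 0.6, -1.0]
width: 0.156
grip_force: 59.0
```

step_arm(xyz=[[0,0,-0.1],[0,0,-0.1],[0,0,0],[0,0,0]], twist=[[0,0,0],[0,0,0],[0,0,0],[0,0,0]], jaw=[1,1,1,1])

```text
time_s: 10.28
position: [0.6147, 0.1686, 0.2733]
tcp_rot: [-0.0, 0.701, 0.713, -0.0]
contact_force: [-0.5, -0.3, -0.1]
width: 0.157
grip_force: 59.0
```

```bash
python3 f.py 8 | head -1
```

```text
10.6833 F [-0.03  0.06 -0.54  0.01 -0.01  0.01] sd [0.44 0.45 0.39 0.03 0.02 0.03] [0.615  0.1686 0.2741] [1.000e-04 7.010e-01 7.132e-01 1.000e-04]
```

step_arm(xyz=[[0,0,-0.1],[0,0,-0.1],[0,0,0],[0,0,0]], twist=[[0,0,0],[0,0,0],[0,0,0],[0,0,0]], jaw=[1,1,1,1])

```text
time_s: 11.02
position: [0.6147, 0.1686, 0.2651]
tcp_rot: [-0.0, 0.701, 0.713, -0.0]
contact_force: [-0.2, 0.4, -0.1]
width: 0.155
grip_force: 59.1
```

```bash
python3 f.py 8 | head -1
```

```text
11.4167 F [ 0.25  0.04 -0.41  0.01  0.04 -0.  ] sd [0.69 0.29 0.66 0.02 0.06 0.03] [0.6149 0.1686 0.266 ] [0.000e+00 7.010e-01 7.132e-01 1.000e-04]
```

step_arm(xyz=[[0,0,-0.1],[0,0,-0.1],[0,0,0],[0,0,0]], twist=[[0,0,0],[0,0,0],[0,0,0],[0,0,0]], jaw=[1,1,1,1])

```text
time_s: 11.75
position: [0.6147, 0.1685, 0.2571]
tcp_rot: [-0.0, 0.701, 0.713, -0.0]
contact_force: [0.1, 0.4, -1.3]
width: 0.157
grip_force: 59.0
```

```bash
python3 f.py 8 | head -1
```

```text
12.15 F [-0.55 -0.12 -1.24 -0.    0.19  0.01] sd [0.32 0.65 0.52 0.03 0.04 0.01] [0.6148 0.1686 0.2579] [-1.000e-04  7.010e-01  7.132e-01 -1.000e-04]
```

step_arm(xyz=[[0,0,-0.1],[0,0,-0.1],[0,0,0],[0,0,0]], twist=[[0,0,0],[0,0,0],[0,0,0],[0,0,0]], jaw=[1,1,1,1])

```text
time_s: 12.48
position: [0.6148, 0.1686, 0.2492]
tcp_rot: [-0.0, 0.701, 0.713, -0.0]
contact_force: [-0.3, 0.5, -2.0]
width: 0.159
grip_force: 59.0
```

```bash
python3 f.py 8 | head -1
```

```text
12.8833 F [-0.28 -0.02 -2.43  0.07  0.12 -0.03] sd [0.56 0.45 0.31 0.03 0.04 0.03] [0.6148 0.1686 0.2496] [-2.000e-04  7.010e-01  7.132e-01 -2.000e-04]
```

step_arm(xyz=[[0,0,-0.05],[0,0,-0.05],[0,0,-0.05],[0,0,-0.05],[0,0,-0.04]], twist=[[0,0,0],[0,0,0],[0,0,0],[0,0,0],[0,0,0]], jaw=[1,1,1,1,1])

```text
time_s: 13.3
position: [0.615, 0.1687, 0.2411]
tcp_rot: [0.0, 0.701, 0.713, 0.0]
contact_force: [-3.5, -0.2, 5.7]
width: 0.158
grip_force: 59.8
```

```bash
python3 f.py 10 | head -1
```

```text
13.8 F [-3.22  0.01  5.2   0.02  0.81 -0.04] sd [0.49 0.45 0.72 0.02 0.04 0.03] [0.615  0.1687 0.2406] [1.000e-04 7.010e-01 7.132e-01 2.000e-04]
```

step_arm(xyz=[[-0.008,0,0],[0,0,0],[0,0,0]], twist=[[0,0,0],[0,0,0],[0,0,0]], jaw=[1,1,1])

```text
time_s: 14.05
position: [0.6149, 0.1686, 0.2407]
tcp_rot: [0.0, 0.701, 0.713, 0.0]
contact_force: [-2.5, 0.5, 4.6]
width: 0.157
grip_force: 59.9
```

```bash
python3 f.py 10
```

```text
14.55 F [-2.65  0.28  5.33  0.04  0.6  -0.03] sd [0.37 0.47 0.49 0.03 0.03 0.04] [0.6149 0.1687 0.2406] [3.000e-04 7.010e-01 7.132e-01 4.000e-04]
spat 0.101 13 [0.614  0.1988 0.1012] 0.0025
spat 0.111 54 [0.6141 0.1988 0.1091] 0.0064
spat 0.121 25 [0.614  0.1984 0.121 ] 0.0041
spat 0.131 34 [0.6143 0.1987 0.1312] 0.006
spat 0.141 174 [0.6144 0.2001 0.1414] 0.0112
spat 0.151 168 [0.6159 0.1977 0.1496] 0.012
spat 0.161 74 [0.6141 0.1979 0.1609] 0.0079
spat 0.171 95 [0.6143 0.1979 0.171 ] 0.0089
spat 0.181 364 [0.6143 0.1954 0.1815] 0.0107
spat 0.191 11 [0.6144 0.1931 0.186 ] 0.0084
0.13 []
0.15 [np.float64(0.5932), np.float64(0.6368)]
0.17 [np.float64(0.5929), np.float64(0.6364)]
0.19 [np.float64(0.5919), np.float64(0.6365)]
0.2 [np.float64(0.6119), np.float64(0.6167)]
0.21 [np.float64(0.5918), np.float64(0.6364)]
```

step_arm(xyz=[[-0.009,0,0],[-0.009,0,0],[0,0,0],[0,0,0]], twist=[[0,0,0],[0,0,0],[0,0,0],[0,0,0]], jaw=[1,1,1,1])

```text
time_s: 14.88
position: [0.6144, 0.1686, 0.2406]
tcp_rot: [0.001, 0.701, 0.713, 0.001]
contact_force: [-0.2, 0.6, 5.1]
width: 0.154
grip_force: 59.8
```

```bash
python3 f.py 10
```

```text
15.3833 F [ 0.96  0.41  4.48  0.11 -0.22 -0.02] sd [0.6  0.45 0.69 0.03 0.11 0.03] [0.6143 0.1686 0.2406] [4.000e-04 7.010e-01 7.131e-01 5.000e-04]
spat 0.091 34 [0.614  0.1982 0.0892] 0.0061
spat 0.101 12 [0.6139 0.1987 0.1008] 0.0019
spat 0.111 18 [0.6139 0.1986 0.1111] 0.0031
spat 0.121 40 [0.6152 0.1991 0.1214] 0.0054
spat 0.131 51 [0.6129 0.1989 0.13  ] 0.0058
spat 0.141 161 [0.6142 0.2001 0.1417] 0.0111
spat 0.151 172 [0.6147 0.1976 0.1494] 0.0117
spat 0.161 75 [0.6138 0.1979 0.1607] 0.0083
spat 0.171 96 [0.6138 0.1978 0.1709] 0.0089
spat 0.181 363 [0.6138 0.1954 0.1814] 0.0103
spat 0.191 8 [0.6153 0.1928 0.1861] 0.0062
0.13 []
0.15 [np.float64(0.5923), np.float64(0.6364)]
0.17 [np.float64(0.5922), np.float64(0.6366)]
0.19 [np.float64(0.5919), np.float64(0.6363)]
0.2 [np.float64(0.6116), np.float64(0.6166)]
0.21 [np.float64(0.5914), np.float64(0.6364)]
```

```bash
python3 f.py 8|head -1; python3 f.py 8|head -1; python3 f.py 8
```

```text
15.7833 F [ 2.09  0.53  4.91  0.13 -0.43 -0.02] sd [0.53 0.37 0.48 0.02 0.04 0.03] [0.6142 0.1686 0.2406] [4.000e-04 7.010e-01 7.132e-01 4.000e-04]
16.1833 F [ 1.83  0.34  5.35  0.15 -0.48 -0.02] sd [0.67 0.33 0.27 0.02 0.02 0.03] [0.6142 0.1686 0.2406] [3.000e-04 7.010e-01 7.132e-01 4.000e-04]
16.5833 F [ 1.76  0.32  5.2   0.14 -0.47 -0.03] sd [0.22 0.45 0.47 0.05 0.04 0.03] [0.6142 0.1686 0.2406] [4.000e-04 7.010e-01 7.132e-01 4.000e-04]
spat 0.091 20 [0.6115 0.1982 0.0939] 0.0062
spat 0.101 12 [0.6138 0.1988 0.1013] 0.0019
spat 0.111 18 [0.6138 0.1986 0.111 ] 0.0031
spat 0.121 40 [0.6153 0.1992 0.1205] 0.0054
spat 0.131 51 [0.6129 0.199  0.1307] 0.0058
spat 0.141 165 [0.6141 0.2002 0.1419] 0.0111
spat 0.151 169 [0.6145 0.1977 0.1494] 0.0117
spat 0.161 76 [0.6139 0.198  0.161 ] 0.0079
spat 0.171 96 [0.6136 0.1978 0.171 ] 0.0089
spat 0.181 356 [0.6138 0.1954 0.1814] 0.0103
spat 0.191 10 [0.6146 0.1929 0.1859] 0.0066
0.13 []
0.15 [np.float64(0.5925), np.float64(0.6364)]
0.17 [np.float64(0.5922), np.float64(0.6361)]
0.19 [np.float64(0.5918), np.float64(0.6365)]
0.2 [np.float64(0.6116), np.float64(0.6167)]
0.21 [np.float64(0.5917), np.float64(0.6361)]
```

step_arm(xyz=[[0.009,0,0],[0,0,0],[0,0,0],[0,0,0],[0,0,0],[0,0,0],[0,0,0],[0,0,0]], twist=[[0,0,0],[0,0,0],[0,0,0],[0,0,0],[0,0,0],[0,0,0],[0,0,0],[0,0,0]], jaw=[1,1,1,1,1,1,1,1])

```text
time_s: 17.25
position: [0.6143, 0.1686, 0.2406]
tcp_rot: [0.0, 0.701, 0.713, 0.0]
contact_force: [0.6, 0.2, 5.1]
width: 0.156
grip_force: 60.0
```

```bash
python3 f.py 8|head -1; python3 f.py 8
```

```text
17.65 F [ 1.26  0.46  5.35  0.12 -0.29 -0.02] sd [0.6  0.43 0.32 0.04 0.02 0.03] [0.6143 0.1686 0.2406] [1.000e-04 7.010e-01 7.132e-01 2.000e-04]
18.05 F [ 1.02  0.79  5.56  0.12 -0.29 -0.02] sd [0.63 0.68 0.42 0.03 0.03 0.03] [0.6143 0.1686 0.2406] [1.000e-04 7.010e-01 7.132e-01 2.000e-04]
spat 0.091 21 [0.6115 0.1983 0.0932] 0.0062
spat 0.101 12 [0.6139 0.1987 0.1006] 0.0019
spat 0.111 18 [0.6139 0.1986 0.1111] 0.0031
spat 0.121 39 [0.6152 0.199  0.1206] 0.0054
spat 0.131 50 [0.613  0.1989 0.1303] 0.0057
spat 0.141 156 [0.614  0.2002 0.1415] 0.0106
spat 0.151 179 [0.615  0.1977 0.1494] 0.012
spat 0.161 74 [0.6139 0.1979 0.1609] 0.0079
spat 0.171 95 [0.6138 0.1978 0.1708] 0.0089
spat 0.181 362 [0.6139 0.1954 0.1815] 0.0103
spat 0.191 5 [0.6166 0.1928 0.1857] 0.0084
0.13 []
0.15 [np.float64(0.5927), np.float64(0.6365)]
0.17 [np.float64(0.5923), np.float64(0.6359)]
0.19 [np.float64(0.5922), np.float64(0.6361)]
0.2 [np.float64(0.6117), np.float64(0.6165)]
0.21 [np.float64(0.5914), np.float64(0.636)]
```

```bash
python3 -c "
from bench import env
print(env.sign_off())"
```

```text
the job is handed in; nothing more can be done
None
```

I handed the job in with the wooden spatula still held upright between the plates, its edge about 54 mm below the funnel's foot. It drags at about 5.5 N, and I estimate 3–5 N on each plate; the hand-in returned no verdict.

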